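Run in a shunting locomotive on the rolling road

ROBOT

A 6-joint arm with a two-finger parallel gripper is mounted at the origin on the work surface. World frame = base frame: x ahead of the robot, y to its left, z up, the work surface at z = 0. Lengths are in m, angles in rad, forces in N, time in s.
With the tool pointing down it reaches from about 0.35 to 0.85 m from the base axis. Payload 8.1 kg.
Tool frame: the origin (TCP) lies at the very end of the fingers, on their centre line; the grasp point (between the pads) lies 19 mm behind it; z points along the fingers, y is the direction in which the jaws open and shut (so a half turn about z gives the same grasp; the last joint's range is limited). The gripper opens to 93 mm and grips with 3 to 60 N. Pads are 15 mm wide; open, the fingers measure 128 mm over their backs; the gripper's body (75 mm by 188 mm) begins 65 mm behind the grasp point.
Start: joints at [-1.262, 0.13, 1.488, -0, 1.523, -0.085], TCP at [0.23, -0.554, 0.219] pointing down, gripper open.
Joint ranges: [-2.96, 2.96], [-0.89, 2.26], [0.02, 2.5], [-1.34, 4.48], [0, 2.73], [-2.66, 2.66]. Speed limits (rad/s): [2.39, 2.39, 2.79, 3.14, 3.14, 3.14].

INTERFACE

Orientations are given as a rotation vector (axis times angle).
In Python, from plant import robot gives the robot as it stands.
- The arm moves only by the shell command python3 -m inch 'ROWS' [FORCE]. ROWS is JSON, a list that holds one entry, the list of rows, each a list of 7 numbers: the shift along the tool's x, y, z in cm, then the turn, a rotation vector about the tool's x, y, z in degrees, then the gripper command: -1 is fully open, 1 is shut, values between are in proportion. A call has 1 to 5 rows; each row shifts and turns the commanded pose from where the row before left it, along the tool's axes as they then stand; what a row does not reach is not made up. A row lasts 1/10 s, in which the tool goes at most 50 mm and 8.59 degrees, less where a joint would pass 70% of its speed; a pose out of reach is approached as far as the arm can. A call with a gripper value outside its range is refused whole. The fingers move at their own pace and stop on an object; FORCE is the grip in N (left out, the last holds). Time passes only in rows, so rows that do not move let the fingers close. It gives the time, the measured TCP pose, the force and the opening at its end, in the units of the state.
- robot.read_state(): the state, without advancing time (a new reading comes with each control period).
- robot.read_camera(name): name is "scene" or "side" or "wrist"; returns a dict with "image" (480x640x3 uint8, blue, green, red), "K" (3x3 intrinsics, pixels), "R" (3x3) and "t" (3): a world point X has camera coordinates R X + t; the wrist camera has in their place "tool_from_camera" (4x4, takes a point from camera to tool coordinates, whose origin is the TCP and whose axes are the flange's). Camera axes: x right, y down, z forward; pixel columns grow to the right and rows downward; lengths in m; the calibration is good to about 2 mm. A picture is of the moment at which its call begins: read the wrist's pose just before it. There is no depth.
- robot.close_job(): hands the job in, once; it reports no verdict.
The state is a dict: "t": time; "q": joint angles; "dq": joint speeds; "joint_torque": joint torques, N m; "tool_pos": TCP position; "orientation": TCP orientation; "force": force on the tool from outside, world axes, zero at the start; "wrist_torque": the same for the moment, N m; "opening": finger opening in m.
Only numpy, scipy, OpenCV 4.12 (cv2) and the standard library are available. Lean on these libraries where they do the work, as an engineer would, in place of code of your own. Each camera call takes 0.05 s, during which the arm holds its last target. There are 200 camera calls.

TASK

Take the green model locomotive from its siding and set it down gently on the rolling road of the test stand, all four wheels nested between their rollers, and let go of it. Then push the spring-return throttle lever with the red ball knob to half travel, so that the meter needle stands in the green band and never reaches the red, and keep holding it there: the job ends with you still holding the lever. Leave the blue locomotive and everything else on the bench undisturbed.

Things in the scene. Friction and masses are not known exactly. Their poses are not given: they have to be found in the camera images.
- loco_green: green 0-gauge diesel shunter, about 0.55 kg, 210 mm long over buffers, 60 mm wide, 90 mm high; geared wheels that do not turn, 24 mm diameter, at x = +-40 mm, treads from y = +-15.5 to +-21.5 mm. Origin: midway between the axles on the centre line, at the level of the wheels' undersides (rail level). x towards the bonnet end, z up. Starts on either of the two sidings
- hood_grip (a point): place to grip the green locomotive across its bonnet, near its balance point: 12 mm ahead of its origin and 58 mm above it. The bonnet is 38 mm wide (along y), from x = -42 to +86 mm and from 33 mm (top of the black footplate, 184 x 60 mm, 6 mm thick) to 75 mm above the origin. The cab behind it is 56 mm wide, from x = -91 to -41 mm, up to 90 mm
- loco_blue: blue locomotive of the same shape and size on the other siding, its centre line 110 mm from the green one's; bystander. Origin as for the green one
- siding: fixed pine board 400 x 230 x 18 mm with two parallel tracks along its x, centre lines at y = +-55 mm, rail tops 30 mm above its underside. Low red buffer stops at its +x end, up to 48 mm high. Origin: centre of its underside
- test_stand: fixed board 300 (x) x 330 (y) x 12 mm with the rolling road along x at y = +85 mm and the grey throttle box, 160 x 130 mm, centred at y = -95 mm, top 62 mm above the stand's underside. A panel meter on it (up to 75 mm) has a red needle that follows the throttle: green band = 40 to 60 % of travel, red = 75 % and above. Origin: centre of the board's underside; z up
- seat (a point): where the loco's origin lies when seated on the rolling road: stand x 0, y 85, z 37.6 mm; stand axes; loco along x, either way round. Each axle sits between two pairs of free rollers, 13 mm diameter, 20 mm apart, tops 3 mm above seat: within 7 mm along x it rolls in by itself. White guide cheeks outside the wheels, up to 20 mm above seat, lead it sideways: 2 mm play each side below, 7 mm at their top
- throttle (a joint): spring-return lever, rad: 0 = off (rest, leaning 0.45 rad to the stand's -x), 0.45 = half travel (upright), 0.90 = full (leaning 0.45 rad to +x). Swings to the stand's +x about an axis along the stand's y through throttle_pivot. The spring takes about 1.6 N at the knob to start it, 4 N at half, 6.5 N at full; let go, it flies back to 0
- throttle_knob (a point): centre of the red ball knob, 28 mm diameter, on the end of the lever, 85 mm from throttle_pivot; about 127 mm above the bench at rest and 135 mm when upright; below it a rod of 8 mm diameter. It may be pinched or pushed
- throttle_pivot (a point): point on the lever's axis below the knob: stand x 0, y -135, z 50 mm, fixed to the stand; same axes as test_stand
- paint_brown: dropper bottle of brown paint, 35 mm diameter, 90 mm tall, standing; bystander. Origin: centre of its underside
- paint_green_bottle: dropper bottle of green paint, 35 mm diameter, 90 mm tall, standing; bystander. Origin: centre of its underside
- paint_yellow_bottle: dropper bottle of yellow paint, 35 mm diameter, 90 mm tall, standing; bystander. Origin: centre of its underside
- brush_pot: white pot of paint brushes, 68 mm diameter, 90 mm tall, brushes up to 175 mm; bystander. Origin: centre of its underside
- screwdriver: screwdriver of 190 mm length lying on the bench beside the test stand; bystander. Origin under it near its middle; x along it

How it is judged:
On the way, in this order (a step that is already met when the one before it is completed fails the run):
1. the green locomotive sits on the rolling road, wheels between the rollers, and has been let go, the throttle still off (x of loco_green in the frame of seat between -0.005 and 0.005 m and y of loco_green in the frame of seat between -0.004 and 0.004 m and z of loco_green in the frame of seat between -0.003 and 0.0025 m and angle between the x axis of loco_green and the x axis of test_stand, either way round below 0.06 rad and angle between loco_green's own z axis and vertical below 0.05 rad and contact force between loco_green and the fingers below 0.1 N and contact force between loco_green and the arm below 0.1 N and linear speed of loco_green below 0.03 m/s and value of joint throttle below 0.1 rad), for 0.2 s.
2. the throttle is held at half travel (0.35 to 0.55 rad) with the locomotive seated (x of loco_green in the frame of seat between -0.005 and 0.005 m and y of loco_green in the frame of seat between -0.004 and 0.004 m and z of loco_green in the frame of seat between -0.003 and 0.0025 m and angle between the x axis of loco_green and the x axis of test_stand, either way round below 0.06 rad and angle between loco_green's own z axis and vertical below 0.05 rad and contact force between loco_green and the fingers below 0.1 N and contact force between loco_green and the arm below 0.1 N and linear speed of loco_green below 0.03 m/s and value of joint throttle between 0.35 and 0.55 rad and contact force between any of the fingers, the arm and test_stand above 0.5 N), for 0.5 s.
At the end, for the whole second after the job is handed in: the green locomotive rests seated on the rolling road (within 5 mm along, 4 mm across, 2.5 mm in height, 0.06 rad), untouched and at rest, and the robot still holds the throttle steady at half travel, between 0.35 and 0.55 rad (meter needle in the green band) (all of step 2 and velocity of joint throttle between -0.1 and 0.1 rad/s); the arm keeps its last pose, push and grip.
It fails at once if a paint bottle or the brush pot is pushed more than 4 cm or tipped over (distance of any of paint_brown, paint_green_bottle, paint_yellow_bottle, brush_pot from where it was at the start of the episode above 0.04 m or angle between any of paint_brown, paint_green_bottle, paint_yellow_bottle, brush_pot's own z axis and vertical above 0.5 rad).
It fails at once if the blue locomotive is shifted more than 2 cm (distance of loco_blue from where it was at the start of the episode above 0.02 m).
It fails at once if the screwdriver is shifted more than 4 cm (distance of screwdriver from where it was at the start of the episode above 0.04 m).
It fails at once if the green locomotive is dropped (falls free faster than 0.4 m/s, that is from more than 8 mm) (linear speed of loco_green above 0.4 m/s and contact force between loco_green and the fingers below 0.05 N).
It fails at once if the throttle is pushed into the red (beyond 0.70 rad of its 0.90) (value of joint throttle above 0.7 rad).
It also fails if it takes over 48 s, if anything falls off the work surface, if the arm or the gripper's body presses on something with over 40 N, if the wrist force passes 120 N, or if a joint passes its speed limit or range.

## Working session

There is one attempt and no reset: what is moved stays moved. The work goes in short steps, Python scripts to look and compute and a shell command to move; the robot and the scene stay as the last step left them, time stands still between calls to the robot, and variables do not carry over. Pictures are saved under pics/ and viewed, about 8 in all and at most 12, crops included, and the job is handed in when it is done.

```bash
ls; mkdir -p pics; python3 - <<'E'
from plant import robot
import cv2,pickle
s=robot.read_state();print(s)
d={}
for n in("scene","side"):
    c=robot.read_camera(n);d[n]=c;cv2.imwrite(f"pics/{n}0.png",c["image"])
    print(n,c["K"],-c["R"].T@c["t"])
pickle.dump(d,open("c0.pkl","wb"))
E
```

```text
pics
{'t': 0.0, 'q': array([-1.26235996e+00,  1.31153736e-01,  1.48928053e+00, -1.91456883e-05,
        1.52296769e+00, -8.53746037e-02]), 'dq': array([-4.99684235e-04, -3.51447219e-03, -1.74419114e-03,  8.73537855e-04,
        2.96128908e-06, -1.06325673e-03]), 'joint_torque': array([ 2.01262395e-03, -5.59840894e+01, -4.91758704e+01,  7.71843293e-02,
        3.52500833e-02, -1.60331128e-04]), 'tool_pos': array([ 0.2300834 , -0.55352408,  0.21759118]), 'orientation': array([-3.07912508e+00, -6.14257309e-01,  3.45973929e-04]), 'force': array([ 0.77488584,  0.00724313, -0.62188348]), 'wrist_torque': array([0.03252645, 0.00448109, 0.00372163]), 'opening': 0.0930188668432524}
scene [[477.26141158   0.         313.83002904]
 [  0.         477.26141158 247.17094151]
 [  0.           0.           1.        ]] [ 1.14234818 -0.8191391   1.20354341]
side [[494.78639184   0.         320.90680672]
 [  0.         494.78639184 237.24044246]
 [  0.           0.           1.        ]] [0.10592899 0.8460761  0.91892552]
```

View pics/scene0.png

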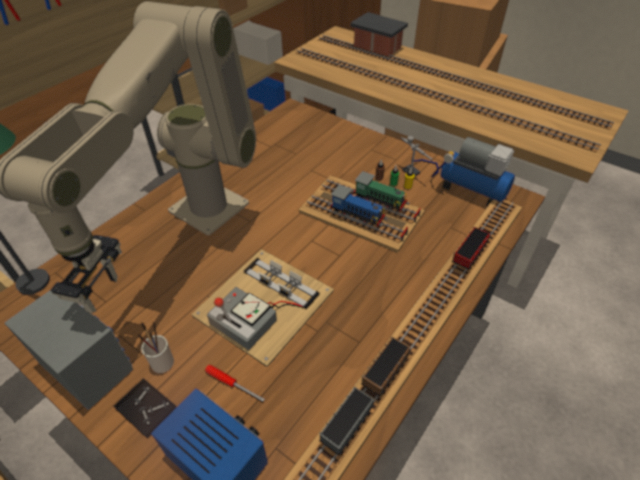

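View pics/side0.png

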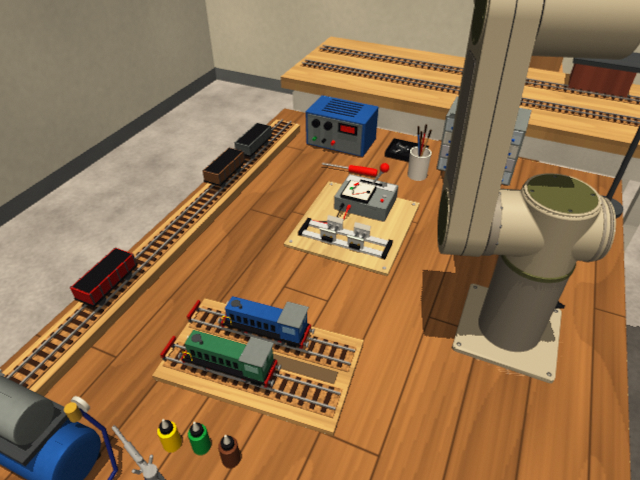

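```bash
python3 - <<'E'
import cv2,numpy as np
a=cv2.imread("pics/side0.png");b=cv2.imread("pics/scene0.png")
def crop(im,x,y,w,h,f,n):
    c=cv2.resize(im[y:y+h,x:x+w],None,fx=f,fy=f,interpolation=cv2.INTER_CUBIC)
    for u in range(0,w,20): cv2.putText(c,str(x+u),(u*f,8),0,.3,(255,255,255),1);cv2.line(c,(u*f,0),(u*f,h*f),(255,255,255),1) if 0 else cv2.line(c,(u*f,10),(u*f,16),(255,255,255),1)
    for v in range(0,h,20): cv2.putText(c,str(y+v),(0,v*f+4),0,.3,(255,255,255),1);cv2.line(c,(20,v*f),(26,v*f),(255,255,255),1)
    cv2.imwrite(n,c)
crop(a,150,290,220,150,3,"pics/c1.png") if 0 else None
crop(a,150,292,216,145,3,"pics/sidA.png")
crop(a,280,155,150,120,5,"pics/sidB.png")
E
```

```text
(no output)
```

View pics/sidA.png

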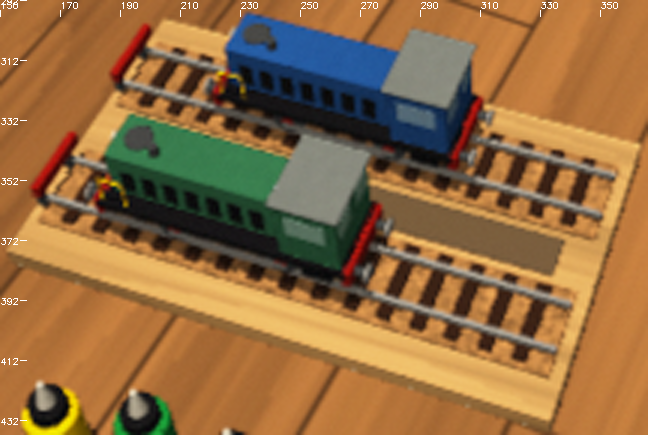

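View pics/sidB.png

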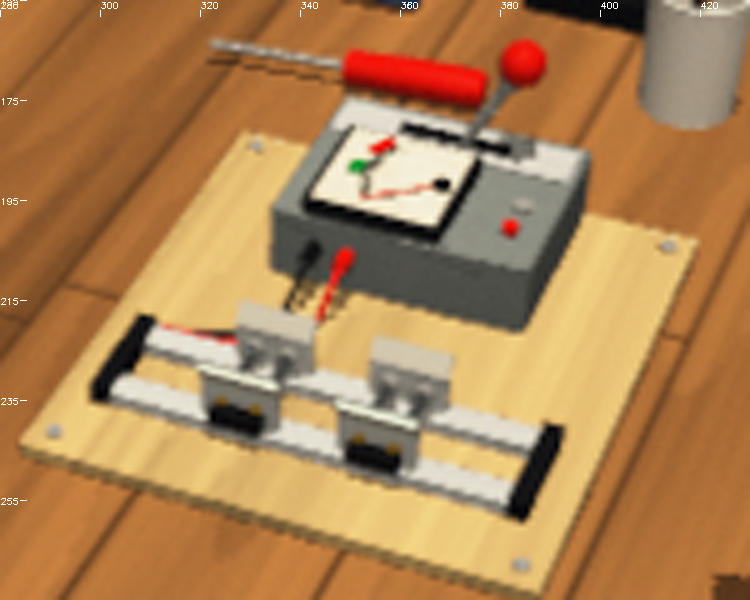

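```bash
cat > h.py <<'E'
import numpy as np,cv2,pickle
from scipy.optimize import least_squares
from scipy.spatial.transform import Rotation as Ro
def proj(c,X):
    p=np.asarray(X)@c["R"].T+c["t"];p=p@c["K"].T;return p[:,:2]/p[:,2:]
def place(v,P):
    c,s=np.cos(v[2]),np.sin(v[2]);P=np.asarray(P,float)/1000
    return np.c_[v[0]+c*P[:,0]-s*P[:,1],v[1]+s*P[:,0]+c*P[:,1],P[:,2]]
def fit(obs,v0=(.6,0,0)):  # obs: list of (cam,P mm local (z world),px)
    f=lambda v:np.concatenate([(proj(c,place(v,P))-px).ravel() for c,P,px in obs])
    r=least_squares(f,v0,loss="soft_l1");return r.x,f(r.x).reshape(-1,2)
def wcam(c,st):
    T=np.eye(4);T[:3,:3]=Ro.from_rotvec(st["orientation"]).as_matrix();T[:3,3]=st["tool_pos"]
    M=np.linalg.inv(T@c["tool_from_camera"]);return dict(K=c["K"],R=M[:3,:3],t=M[:3,3],image=c["image"])
E
python3 - <<'E'
from h import *
np.set_printoptions(precision=4,suppress=True)
d=pickle.load(open("c0.pkl","rb"));s=d["side"]
st,r=fit([(s,[(150,165,12),(150,-165,12),(-150,-165,12),(-150,165,12)],[(284.4,244.4),(328.4,181),(419.6,202.6),(388.6,273)])]);print("stand",st,r.tolist())
si,r=fit([(s,[(200,115,18),(200,-115,18),(-200,-115,18),(-200,115,18)],[(154,376),(205,298.7),(363.3,340.3),(333.3,432)])],(.6,.4,0));print("siding",si,r.tolist())
lo,r=fit([(s,[(86,19,105),(86,-19,105),(-41,-28,120),(-41,28,120),(-91,28,120),(-91,-28,120)],[(185.7,343.7),(192.7,330.3),(250,337.7),(239,359.7),(266,366),(273.3,343)])],(.6,.4,0));print("loco",lo,r.tolist())
seat=place(st,[(0,85,37.6)])[0];kn=place(st,[(-37,-135,126.5)])
print("seat",seat,"knob",kn,proj(s,kn),"obs 384.6,167.6", "scene",proj(d["scene"],kn))
print("grn on siding y", place((0,0,-si[2]),[((lo[0]-si[0])*1e3,(lo[1]-si[1])*1e3,0)]))
print("hood",place(lo,[(12,0,88)]))
print("scene proj stand", proj(d["scene"],place(st,[(150,165,12),(150,-165,12),(-150,-165,12),(-150,165,12)])))
print("scene proj siding", proj(d["scene"],place(si,[(200,115,18),(200,-115,18),(-200,-115,18),(-200,115,18)])))
E
```

```text
stand [ 0.4614 -0.2147  0.0273] [[-0.3638280409343224, -0.5670750260512989], [-0.17183075645675672, -0.0572602298368281], [0.05435482346575782, -0.09046302426398256], [0.45107789902635886, 0.4914236710117166]]
siding [0.4794 0.3101 0.0992] [[-2.2005058102730573, -0.3666223116807146], [-0.48126479224083596, -0.8239457661927077], [0.8128752264407808, -0.36143792690842247], [0.8230540454053425, 0.7192289514627532]]
loco [0.5174 0.3698 0.1164] [[-1.9456607369730818, 0.7552856797673257], [0.1920774991074552, -0.2450014292564333], [0.9124052499184927, -0.6886495344601258], [0.29329582674324683, -0.17838439566997977], [-2.451522491074286, 0.15204053350248614], [0.9944844007216602, 0.1135591683823236]]
seat [ 0.4591 -0.1298  0.0376] knob [[ 0.4281 -0.3507  0.1265]] [[384.5045 167.8276]] obs 384.6,167.6 scene [[218.3398 301.4059]]
grn on siding y [[0.0437 0.0556 0.    ]]
hood [[0.5293 0.3712 0.088 ]]
scene proj stand [[332.9163 287.4004]
 [266.7775 364.0776]
 [190.5238 313.4424]
 [260.1615 248.1152]]
scene proj siding [[424.2497 208.903 ]
 [397.8836 248.6249]
 [298.2476 208.3943]
 [329.5498 174.5754]]
```

```bash
M='python3 -m inch'
$M '[[[0,0,-1,0,0,8.3,-1],[0,0,-1,0,0,8.3,-1],[1.97,-4.44,0,0,0,0,-1],[1.97,-4.44,0,0,0,0,-1],[1.97,-4.44,0,0,0,0,-1]]]'
$M '[[[1.97,-4.44,0,0,0,0,-1],[1.97,-4.44,0,0,0,0,-1],[1.97,-4.44,0,0,0,0,-1],[1.97,-4.44,0,0,0,0,-1],[1.97,-4.44,0,0,0,0,-1]]]'
$M '[[[1.97,-4.44,0,0,0,0,-1],[1.97,-4.44,0,0,0,0,-1],[1.97,-4.44,0,0,0,0,-1],[1.97,-4.44,0,0,0,0,-1],[1.97,-4.44,0,0,0,0,-1]]]'
$M '[[[1.97,-4.44,0,0,0,0,-1],[1.97,-4.44,0,0,0,0,-1],[1.97,-4.44,0,0,0,0,-1],[1.97,-4.44,0,0,0,0,-1],[1.97,-4.44,0,0,0,0,-1]]]'
$M '[[[1.97,-4.44,0,0,0,0,-1],[1.97,-4.44,0,0,0,0,-1],[0,0,0,0,0,0,-1],[0,0,0,0,0,0,-1]]]'
python3 - <<'E'
from h import *
from plant import robot
s=robot.read_state();c=robot.read_camera("wrist");w=wcam(c,s);pickle.dump(w,open("w1.pkl","wb"))
cv2.imwrite("pics/w1.png",w["image"])
print(s["t"],s["tool_pos"],s["orientation"],s["q"])
lo=(.5174,.3698,.1164)
print(proj(w,place(lo,[(86,19,105),(86,-19,105),(-41,-28,120),(-41,28,120),(-91,28,120),(-91,-28,120),(12,0,88)])))
E
```

```text
t: 0.6
tool_pos: [0.2751, -0.4138, 0.2378]
orientation: [-3.136, -0.162, 0.001]
force: [1.3, 0.3, 0.3]
opening: 0.0927
t: 1.1
tool_pos: [0.35, -0.1825, 0.2384]
orientation: [-3.137, -0.162, -0.0]
force: [1.4, -0.0, 0.1]
opening: 0.093
t: 1.6
tool_pos: [0.425, 0.0487, 0.2385]
orientation: [3.137, 0.164, 0.0]
force: [1.3, -1.0, -0.3]
opening: 0.093
t: 2.1
tool_pos: [0.4999, 0.2797, 0.2381]
orientation: [3.137, 0.164, -0.001]
force: [0.8, -1.0, 1.0]
opening: 0.093
t: 2.5
tool_pos: [0.5292, 0.3706, 0.2366]
orientation: [3.135, 0.166, -0.005]
force: [-0.7, 0.3, -0.3]
opening: 0.0929
2.5 [0.52918348 0.37059663 0.2365774 ] [ 3.13541171  0.16611835 -0.00451865] [ 5.31753664e-01  2.51605008e-01  1.31909431e+00 -2.53858529e-04
  1.57426813e+00  1.99668582e+00]
[[287.28715609 137.05527253]
 [333.65130271 136.54640981]
 [344.45143872 288.00676433]
 [279.89460746 288.64972213]
 [281.77660175 340.19834296]
 [343.81512363 339.60191423]
 [311.59958943 220.81570898]]
```

View pics/w1.png

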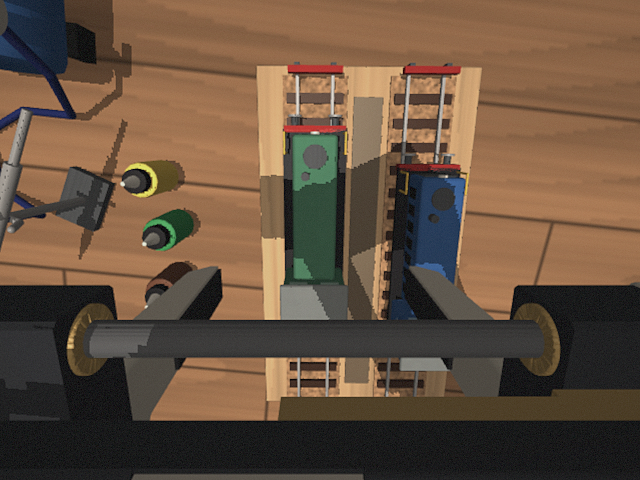

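```bash
python3 - <<'E'
from h import *
w=pickle.load(open("w1.pkl","rb"))
im=w["image"].astype(int)
g=(im[...,1]-im[...,2])
for v in (145,180,210,240,270): print(v,[ (x,tuple(im[v,x])) for x in list(range(284,298,1))][::1] if v in(180,) else '', "green",np.where(g[v,270:360]>15)[0][[0,-1]]+270)
for u in (305,325): print(u,"rows",np.where(g[100:310,u]>15)[0][[0,-1]]+100)
c=cv2.resize(w["image"][110:330,250:380],None,fx=4,fy=4,interpolation=cv2.INTER_CUBIC)[:600]
for v in range(0,150,10): cv2.putText(c,str(110+v),(0,v*4+4),0,.35,(255,255,255),1)
for u in range(0,130,10): cv2.putText(c,str(250+u),(u*4-8,8),0,.35,(0,0,255),1);cv2.line(c,(u*4,10),(u*4,14),(0,0,255),1)
c=cv2.resize(w["image"][115:325,250:380],None,fx=2.8,fy=2.8,interpolation=cv2.INTER_CUBIC) if 0 else c
cv2.imwrite("pics/w1c.png",c)
for v in (295,305,315): 
    r=im[v,265:360].sum(1); print(v,r.tolist()) if v==295 else 0
E
```

```text
145  green [292 337]
180 [(284, (np.int64(17), np.int64(16), np.int64(12))), (285, (np.int64(24), np.int64(20), np.int64(23))), (286, (np.int64(26), np.int64(28), np.int64(28))), (287, (np.int64(24), np.int64(22), np.int64(22))), (288, (np.int64(15), np.int64(16), np.int64(17))), (289, (np.int64(26), np.int64(24), np.int64(23))), (290, (np.int64(24), np.int64(25), np.int64(21))), (291, (np.int64(14), np.int64(11), np.int64(16))), (292, (np.int64(47), np.int64(59), np.int64(41))), (293, (np.int64(74), np.int64(99), np.int64(63))), (294, (np.int64(93), np.int64(121), np.int64(81))), (295, (np.int64(98), np.int64(131), np.int64(86))), (296, (np.int64(103), np.int64(136), np.int64(89))), (297, (np.int64(104), np.int64(137), np.int64(89)))] green [292 336]
210  green [293 335]
240  green [293 335]
270  green [287 340]
305 rows [134 281]
325 rows [134 281]
295 [541, 537, 528, 541, 532, 530, 528, 535, 522, 506, 483, 491, 508, 538, 481, 334, 386, 418, 407, 409, 416, 414, 408, 417, 409, 406, 416, 411, 411, 413, 404, 421, 414, 418, 408, 414, 418, 414, 419, 413, 412, 419, 417, 411, 416, 419, 420, 417, 414, 413, 412, 394, 285, 218, 245, 246, 247, 243, 244, 239, 255, 238, 246, 243, 247, 230, 252, 242, 247, 238, 247, 245, 243, 247, 242, 243, 245, 242, 233, 239, 242, 243, 220, 178, 181, 192, 178, 189, 192, 180, 195, 185, 179, 185, 180]
```

```bash
python3 - <<'E'
from h import *
np.set_printoptions(precision=4,suppress=True)
w=pickle.load(open("w1.pkl","rb"))
lo,r=fit([(w,[(86,19,105),(86,-19,105),(-41,28,120),(-41,-28,120)],[(291.7,134.2),(337.7,134.2),(280.3,284),(347.7,284)])],(.52,.37,.1))
print(lo,r.tolist(),place(lo,[(12,0,88)]))
E
```

```text
[0.5204 0.3679 0.102 ] [[-0.2481598925179469, -1.0461425624158096], [0.2304835451694771, -0.8590687952056157], [1.3871818635467434, 1.2098263073231124], [-1.3059769084380264, 1.4361299746621512]] [[0.5324 0.3691 0.088 ]]
```

```bash
M='python3 -m inch'
$M '[[[0.3,0.18,4,0,0,0,-1],[0,0,4,0,0,0,-1],[0,0,4,0,0,0,-1],[0,0,3,0,0,0,-1],[0,0,1.76,0,0,0,-1]]]'
$M '[[[0,0,0,0,0,0,-1],[0,0,0,0,0,0,-1],[0,0,0,0,0,0,0],[0,0,0,0,0,0,0],[0,0,0,0,0,0,0]]]' 15
$M '[[[0,0,0,0,0,0,1],[0,0,0,0,0,0,1],[0,0,0,0,0,0,1],[0,0,0,0,0,0,1],[0,0,0,0,0,0,1]]]' 30
$M '[[[0,0,0,0,0,0,1],[0,0,0,0,0,0,1],[0,0,0,0,0,0,1]]]'
```

```text
t: 3.05
tool_pos: [0.5318, 0.3662, 0.0689]
orientation: [3.136, 0.161, -0.004]
force: [-0.1, -0.1, -0.2]
opening: 0.0927
t: 3.55
tool_pos: [0.5339, 0.3691, 0.0726]
orientation: [-3.136, -0.164, -0.003]
force: [0.9, 0.7, -0.4]
opening: 0.0733
t: 4.05
tool_pos: [0.5331, 0.3688, 0.0711]
orientation: [-3.137, -0.164, -0.0]
force: [0.8, 1.6, -0.1]
opening: 0.0376
t: 4.35
tool_pos: [0.5331, 0.3688, 0.0711]
orientation: [-3.137, -0.163, -0.0]
force: [0.8, 2.3, -0.4]
opening: 0.0378
```

```bash
M='python3 -m inch'
$M '[[[0,0,-1,0,0,0,1],[0,0,-2,0,0,0,1],[0,0,-3,0,0,0,1],[0,0,-3,0,0,0,1],[0,0,-3,0,0,0,1]]]'
$M '[[[0,0,-2,0,0,0,1],[0,0,-1,0,0,2.2,1],[0,0,0,0,0,2.2,1],[0,0,0,0,0,0,1],[0,0,0,0,0,0,1]]]'
python3 - <<'E'
from h import *
from plant import robot
np.set_printoptions(precision=4,suppress=True)
s=robot.read_state();c=robot.read_camera("wrist");w=wcam(c,s);pickle.dump((w,s),open("w2.pkl","wb"))
cv2.imwrite("pics/w2.png",w["image"]);print(s["tool_pos"],s["orientation"],s["force"],s["opening"])
im=w["image"].astype(int);g=im[...,1]-im[...,2]
for u in (305,315,325): print(u,np.where(g[30:330,u]>15)[0][[0,-1]]+30)
for v in (110,150,190,220): print(v,np.where(g[v,250:380]>15)[0][[0,-1]]+250)
E
```

```text
t: 4.85
tool_pos: [0.5323, 0.3678, 0.1916]
orientation: [3.136, 0.163, -0.003]
force: [-0.4, 0.8, -4.0]
opening: 0.0377
t: 5.35
tool_pos: [0.5325, 0.3681, 0.2203]
orientation: [3.14, 0.044, -0.002]
force: [-0.2, 0.3, -5.1]
opening: 0.0374
[0.5325 0.3681 0.2203] [ 3.1401  0.0443 -0.0025] [-0.1805  0.2968 -5.0524] 0.03739614958512844
305 [125 319]
315 [131 319]
325 [131 319]Traceback (most recent call last):
  File "<stdin>", line 8, in <module>
IndexError: index 0 is out of bounds for axis 0 with size 0
```

View pics/w2.png

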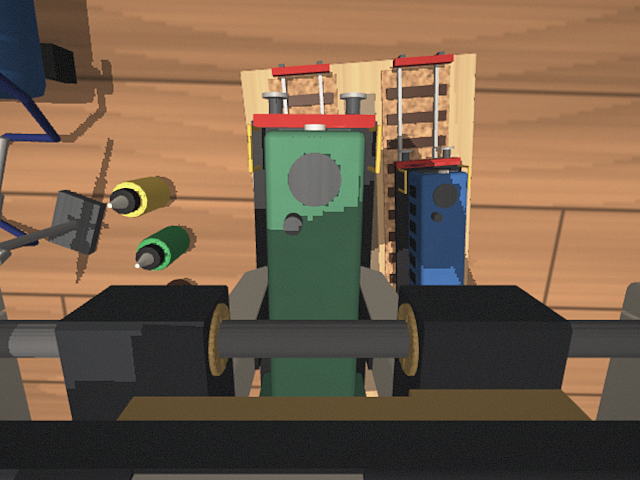

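```bash
python3 - <<'E'
from h import *
np.set_printoptions(precision=4,suppress=True)
w,s=pickle.load(open("w2.pkl","rb"));w1=pickle.load(open("w1.pkl","rb"))
R=Ro.from_rotvec(s["orientation"]).as_matrix()
for x in (71,73.3,75): print(x,proj(w,np.array([[x,-19,-33.9],[x,19,-33.9]])/1e3@R.T+s["tool_pos"]))
im=w["image"].astype(int)
print(np.linalg.svd(R)[1][0], "toolz",R[:,2])
for u in(290,345):print([(v,im[v,u].tolist()) for v in range(122,138)])
for v in(170,240):g=im[v,:,1]-im[v,:,2];print(v,np.where(g[200:400]>8)[0][[0,-1]]+200)
E
```

```text
71 [[258.5529 135.0949]
 [363.0576 135.0854]]
73.3 [[258.3113 128.496 ]
 [363.2783 128.4836]]
75 [[258.1313 123.5808]
 [363.4426 123.5664]]
0.9999999999999999 toolz [-0.0016 -0.0012 -1.    ]
[(122, [64, 70, 221]), (123, [66, 71, 222]), (124, [67, 72, 223]), (125, [66, 72, 226]), (126, [66, 70, 226]), (127, [71, 74, 166]), (128, [94, 96, 79]), (129, [103, 106, 101]), (130, [75, 87, 69]), (131, [78, 102, 65]), (132, [94, 125, 81]), (133, [102, 134, 88]), (134, [104, 137, 88]), (135, [112, 145, 94]), (136, [116, 154, 98]), (137, [123, 162, 104])]
[(122, [65, 69, 218]), (123, [64, 70, 219]), (124, [73, 81, 225]), (125, [71, 77, 224]), (126, [65, 70, 227]), (127, [65, 69, 198]), (128, [82, 83, 65]), (129, [94, 96, 90]), (130, [85, 94, 84]), (131, [65, 89, 53]), (132, [92, 119, 77]), (133, [101, 134, 86]), (134, [104, 137, 91]), (135, [108, 142, 93]), (136, [112, 149, 95]), (137, [119, 154, 100])]
170 [265 363]
240 [267 361]
```

```bash
M='python3 -m inch'
$M '[[[-0.5,1.5,0,0,0,0,1],[-0.5,2.8,0,0,0,0,1],[-0.5,3.8,0,0,0,0,1],[-0.5,4,0,0,0,0,1],[-0.5,4,0,0,0,0,1]]]'
$M '[[[-0.5,4,0,0,0,0,1],[-0.5,4,0,0,0,0,1],[-0.5,4,0,0,0,0,1],[-0.5,4,0,0,0,0,1],[-0.5,4,0,0,0,0,1]]]'
$M '[[[-0.5,4,0,0,0,0,1],[-0.5,4,0,0,0,0,1],[-0.5,3,0,0,0,0,1],[-0.5,1.46,0,0,0,0,1],[-0.43,1,0,0,0,0,1]]]'
$M '[[[0,0,4,0,0,0,1],[0,0,3,0,0,0,1],[0,0,1,0,0,0,1],[0,0,0,0,0,0,1],[0,0,0,0,0,0,1]]]'
python3 - <<'E'
from h import *
from plant import robot
np.set_printoptions(precision=4,suppress=True)
s=robot.read_state();c=robot.read_camera("wrist");w=wcam(c,s);sd=robot.read_camera("side");pickle.dump((w,s,sd),open("w3.pkl","wb"))
print(s["t"],s["tool_pos"],s["orientation"],s["force"],s["opening"])
a=cv2.resize(w["image"][0:330],None,fx=1.25,fy=1.25,interpolation=cv2.INTER_CUBIC)
cv2.imwrite("pics/w3.png",a)
st=(.4614,-.2147,.0273)
# cheeks/rails: board corners + hints
P=[(150,165,12),(150,-165,12),(0,85,37.6),(40,85,57.6)]
print("wrist",proj(w,place(st,P)))
E
```

```text
t: 5.9
tool_pos: [0.5116, 0.2055, 0.2204]
orientation: [3.141, 0.045, -0.002]
force: [1.4, -0.6, -5.1]
opening: 0.0376
t: 6.4
tool_pos: [0.4921, 0.0049, 0.2208]
orientation: [3.141, 0.044, -0.001]
force: [1.0, -0.1, -5.0]
opening: 0.038
t: 6.9
tool_pos: [0.4715, -0.1302, 0.2206]
orientation: [-3.141, -0.041, 0.002]
force: [-0.3, 0.0, -4.1]
opening: 0.0379
t: 7.4
tool_pos: [0.473, -0.1288, 0.1424]
orientation: [3.141, 0.044, 0.002]
force: [-0.2, -1.0, -5.9]
opening: 0.0374
7.4 [ 0.473  -0.1288  0.1424] [3.1408 0.0439 0.0021] [-0.2019 -0.9683 -5.853 ] 0.0373581585319356
wrist [[209.8375  54.736 ]
 [635.961   54.9301]
 [312.9209 249.9509]
 [312.907  204.8813]]
```

View pics/w3.png

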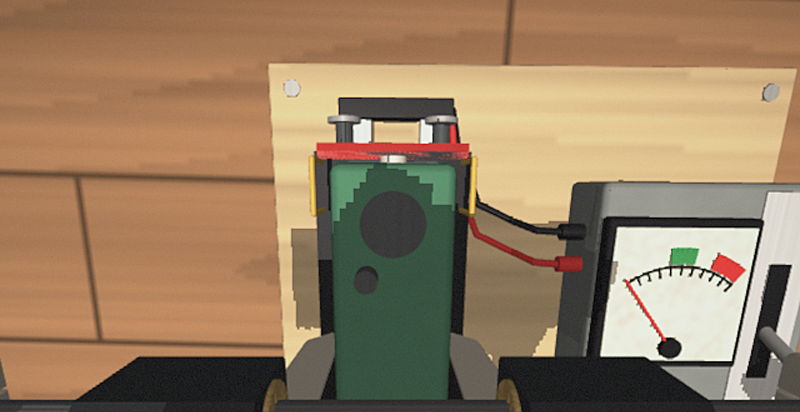

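```bash
M='python3 -m inch'
$M '[[[0,0.06,1.5,0,0,0,1],[0,0,1.5,0,0,0,1],[0,0,1.2,0,0,0,1],[0,0,0.7,0,0,0,1],[0,0,0.3,0,0,0,1]]]'
$M '[[[0,0,0,0,0,0,1],[0,0,0,0,0,0,1],[0,0,0,0,0,0,1]]]'
$M '[[[0,0,0.2,0,0,0,1],[0,0,0.2,0,0,0,1],[0,0,0,0,0,0,1],[0,0,0,0,0,0,1]]]'
```

```text
t: 8.0
tool_pos: [0.4712, -0.1291, 0.0873]
orientation: [-3.14, -0.043, 0.004]
force: [-0.3, -0.1, -4.9]
opening: 0.0377
t: 8.3
tool_pos: [0.4728, -0.1297, 0.0898]
orientation: [3.141, 0.043, 0.002]
force: [0.1, -0.8, -5.6]
opening: 0.0379
t: 8.7
tool_pos: [0.4722, -0.1294, 0.0849]
orientation: [-3.141, -0.043, 0.0]
force: [-0.5, 0.1, -4.5]
opening: 0.0379
```

```bash
M='python3 -m inch'
$M '[[[0,0,0.15,0,0,0,1],[0,0,0.15,0,0,0,1],[0,0,0,0,0,0,1],[0,0,0,0,0,0,1]]]'
$M '[[[0,0,0.15,0,0,0,1],[0,0,0,0,0,0,1],[0,0,0,0,0,0,1]]]'
$M '[[[0,0,0.1,0,0,0,1],[0,0,0,0,0,0,1],[0,0,0,0,0,0,1]]]'
```

```text
t: 9.1
tool_pos: [0.4722, -0.1294, 0.0819]
orientation: [-3.141, -0.043, 0.0]
force: [-0.3, -0.3, -5.1]
opening: 0.0381
t: 9.4
tool_pos: [0.4723, -0.1295, 0.0805]
orientation: [-3.141, -0.043, 0.0]
force: [-0.7, -0.1, -5.5]
opening: 0.0374
t: 9.7
tool_pos: [0.4728, -0.1295, 0.08]
orientation: [3.141, 0.043, 0.002]
force: [1.7, 0.9, -1.5]
opening: 0.038
```

```bash
M='python3 -m inch'
$M '[[[0,0,0.05,0,0,0,1],[0,0,0,0,0,0,1],[0,0,0,0,0,0,1]]]'
$M '[[[0.05,0,0.05,0,0,0,1],[0,0,0,0,0,0,1],[0,0,0,0,0,0,1]]]'
```

```text
t: 10.0
tool_pos: [0.4731, -0.1296, 0.0798]
orientation: [3.141, 0.043, 0.003]
force: [3.6, 1.8, 1.9]
opening: 0.0375
t: 10.3
tool_pos: [0.4738, -0.1295, 0.0793]
orientation: [3.141, 0.043, 0.003]
force: [5.1, 2.6, 4.3]
opening: 0.0377
```

```bash
M='python3 -m inch'
$M '[[[0.1,0,0,0,0,0,1],[0,0,0,0,0,0,1],[0,0,0,0,0,0,1]]]'
$M '[[[0,0,0.05,0,0,0,1],[0,0,0,0,0,0,1],[0,0,0,0,0,0,1]]]'
```

```text
t: 10.6
tool_pos: [0.4745, -0.1295, 0.079]
orientation: [3.141, 0.043, 0.002]
force: [3.5, 2.7, 4.5]
opening: 0.038
t: 10.9
tool_pos: [0.4748, -0.1295, 0.0787]
orientation: [3.141, 0.043, 0.003]
force: [5.2, 3.0, 4.9]
opening: 0.0379
```

```bash
M='python3 -m inch'
$M '[[[0.1,0,0,0,0,0,1],[0,0,0,0,0,0,1],[0,0,0,0,0,0,1]]]'
$M '[[[0.08,-0.03,0,0,0,0,1],[0,0,0,0,0,0,1],[0,0,0,0,0,0,1]]]'
```

```text
t: 11.2
tool_pos: [0.4753, -0.1295, 0.0785]
orientation: [3.141, 0.043, 0.001]
force: [3.9, 1.8, 5.9]
opening: 0.0381
t: 11.5
tool_pos: [0.4755, -0.1294, 0.0785]
orientation: [3.141, 0.043, -0.001]
force: [0.5, 1.6, 7.2]
opening: 0.0381
```

```bash
M='python3 -m inch'
$M '[[[0,0,0,0,0,0,0.1],[0,0,0,0,0,0,0.1],[0,0,0,0,0,0,-0.3],[0,0,0,0,0,0,-0.3],[0,0,0,0,0,0,-0.3]]]'
$M '[[[0,0,-2,0,0,0,-0.3],[0,0,-3,0,0,0,-0.3],[0,0,-4,0,0,0,-0.3],[0,0,-3,0,0,0,-0.3],[0,0,0,0,0,0,-0.3]]]'
python3 - <<'E'
from h import *
from plant import robot
np.set_printoptions(precision=4,suppress=True)
s=robot.read_state();c=robot.read_camera("wrist");w=wcam(c,s);sd=robot.read_camera("side");pickle.dump((w,s,sd),open("w4.pkl","wb"))
print(s["t"],s["tool_pos"],s["orientation"],s["force"],s["opening"])
a=cv2.resize(sd["image"][150:285,275:435],None,fx=4,fy=4,interpolation=cv2.INTER_CUBIC)
cv2.imwrite("pics/s4.png",a)
st=(.4614,-.2147,.0273)
P=[(86,85+19,112.6),(86,85-19,112.6),(-41,85-28,127.6),(-41,85+28,127.6),(-91,85+28,127.6),(-91,85-28,127.6)]
print(((proj(sd,place(st,P))-[275,150])*4).tolist());print(((proj(w,place(st,P)))).tolist())
im=w["image"].astype(int);g=im[...,1]-im[...,2]
for u in (300,330): print(u,[(v,im[v,u].tolist()) for v in range(110,170,4)])
cv2.imwrite("pics/w4.png",w["image"])
E
```

```text
t: 12.0
tool_pos: [0.4752, -0.1291, 0.0777]
orientation: [-3.141, -0.043, 0.001]
force: [-0.0, 0.2, -0.6]
opening: 0.0594
t: 12.5
tool_pos: [0.4783, -0.1301, 0.2035]
orientation: [3.138, 0.043, 0.012]
force: [0.4, 0.2, 0.4]
opening: 0.0605
12.5 [ 0.4783 -0.1301  0.2035] [3.138  0.0429 0.0124] [0.43   0.1738 0.4371] 0.06045873927543554
[[155.47395740524144, 231.23619446244481], [177.18341930314818, 199.83010204537254], [359.9522270892944, 218.25681519088175], [332.2904802367534, 267.01093538636053], [406.9086577873022, 285.91209016786945], [432.6131553915982, 236.05083029440368]]
[[283.87096961550003, 147.71983552719166], [337.0353080027854, 147.71879585400694], [347.55103305614176, 320.0157462567013], [273.7436227543474, 320.0864396145958], [275.42139553119443, 377.7547566205906], [346.0877871731806, 377.6648880867744]]
300 [(110, [61, 60, 65]), (114, [147, 200, 236]), (118, [127, 172, 204]), (122, [132, 177, 214]), (126, [74, 100, 116]), (130, [71, 95, 112]), (134, [47, 52, 184]), (138, [65, 66, 65]), (142, [75, 76, 78]), (146, [93, 124, 79]), (150, [97, 128, 84]), (154, [96, 128, 82]), (158, [103, 133, 87]), (162, [93, 104, 88]), (166, [87, 87, 92])]
330 [(110, [49, 50, 55]), (114, [194, 199, 196]), (118, [195, 200, 198]), (122, [114, 118, 126]), (126, [135, 139, 139]), (130, [191, 192, 191]), (134, [49, 53, 184]), (138, [67, 72, 124]), (142, [59, 56, 61]), (146, [55, 71, 47]), (150, [58, 74, 48]), (154, [58, 75, 50]), (158, [54, 70, 46]), (162, [58, 76, 50]), (166, [58, 73, 45])]
```

View pics/s4.png

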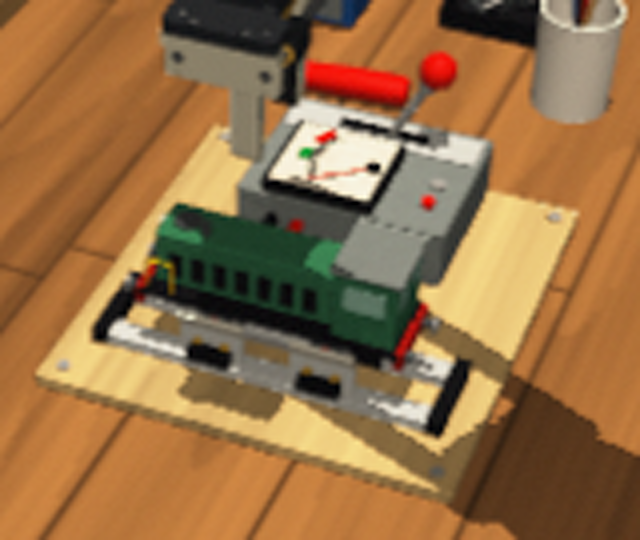

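View pics/w4.png

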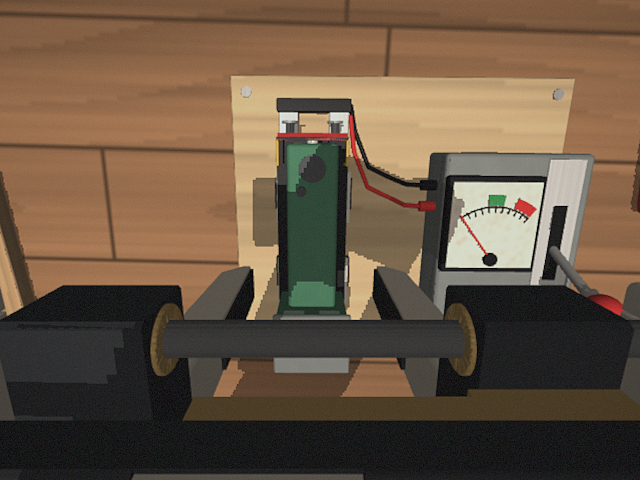

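```bash
M='python3 -m inch'
$M '[[[0,0,-1,0,0,0,0],[-1.57,3.64,-1,0,0,0,1],[-1.57,3.64,0,0,0,0,1],[-1.57,3.64,0,0,0,0,1],[-1.57,3.64,0,0,0,0,1]]]' 20
$M '[[[-1.57,3.64,0,0,0,0,1],[-1.57,3.64,0,0,0,0,1],[0,0,0,0,0,0,1],[0,0,0,0,0,0,1],[0,0,0,0,0,0,1]]]'
python3 - <<'E'
from h import *
from plant import robot
np.set_printoptions(precision=4,suppress=True)
s=robot.read_state();c=robot.read_camera("wrist");w=wcam(c,s);sd=robot.read_camera("side");sc=robot.read_camera("scene");pickle.dump((w,s,sd),open("w5.pkl","wb"))
print(s["t"],s["tool_pos"],s["orientation"],s["opening"])
w4,s4,_=pickle.load(open("w4.pkl","rb"))
for v in((.4614,-.2147,.0273),(.464,-.2147,.0273)):
  print(proj(w4,place(v,[(150,165,12),(150,-165,12),(-37,-135,126.5)])).tolist(),proj(w,place(v,[(-37,-135,126.5)])))
cv2.imwrite("pics/w5.png",w["image"])
P=np.linalg.inv(sd["K"])@[418,176,1];d=sd["R"].T@P;o=-sd["R"].T@sd["t"];print("pot base front",o-d*o[2]/d[2])
def red(im):
  h=cv2.cvtColor(im,cv2.COLOR_BGR2HSV);m=(((h[...,0]<6)|(h[...,0]>174))&(h[...,1]>180)&(h[...,2]>60)).astype(np.uint8)
  n,_,st,ce=cv2.connectedComponentsWithStats(m);return [(ce[i].round(1).tolist(),int(st[i][4])) for i in range(1,n) if st[i][4]>20]
for n,i in(("w",w),("side",sd),("scene",sc)):print(n,red(i["image"]))
v=(.464,-.2147,.0273);print(proj(sd,place(v,[(-37,-135,126.5)])),proj(sc,place(v,[(-37,-135,126.5)])))
E
```

```text
t: 13.1
tool_pos: [0.4155, -0.2771, 0.2171]
orientation: [-3.14, -0.044, 0.003]
force: [0.7, 0.7, -0.5]
opening: 0.0246
t: 13.6
tool_pos: [0.3875, -0.3488, 0.2173]
orientation: [-3.14, -0.044, 0.001]
force: [0.5, 0.8, -0.3]
opening: 0.0002
13.6 [ 0.3875 -0.3488  0.2173] [-3.1397 -0.0436  0.0013] 0.00024550498004396467
[[226.76853133182465, 78.84850129501481], [573.3532963013827, 78.97162412402056], [600.0166481799257, 314.2793958973437]] [[316.4328 183.5926]]
[[226.6837696564309, 75.90034481506598], [573.9075345405948, 76.02926536754386], [600.7729957141332, 311.13481175538834]] [[316.5399 180.0086]]
pot base front [ 0.3626 -0.5403 -0.    ]
w [([148.8, 64.6], 482), ([72.2, 7.2], 30), ([450.1, 59.1], 2194), ([48.9, 6.7], 22), ([318.1, 180.8], 830), ([101.2, 235.0], 28), ([537.5, 252.4], 26), ([551.3, 256.7], 40), ([574.1, 264.8], 30)]
side [([347.1, 128.8], 97), ([384.1, 167.3], 64), ([362.8, 170.2], 208), ([376.8, 233.4], 44), ([129.3, 261.5], 97), ([121.4, 269.1], 102), ([108.8, 280.8], 220), ([87.0, 294.2], 318), ([193.2, 309.2], 75), ([304.8, 335.5], 83), ([167.5, 346.6], 96)]
scene [([12.0, 9.4], 66), ([474.8, 254.5], 22), ([461.6, 260.1], 114), ([302.2, 285.8], 28), ([219.7, 375.1], 270)]
[[383.6441 167.6327]] [[219.0177 301.8429]]
```

View pics/w5.png

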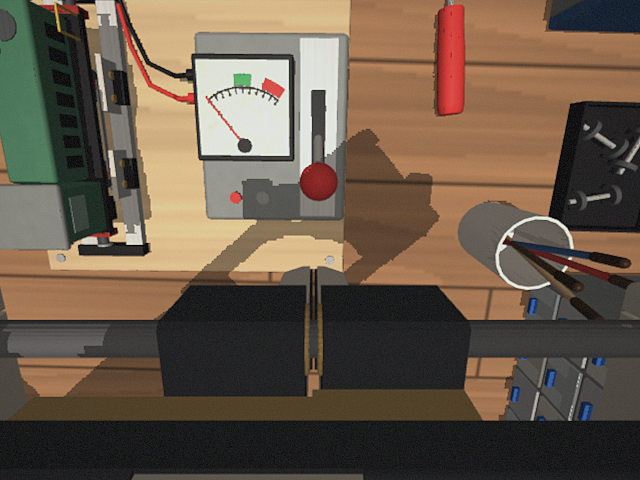

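```bash
M='python3 -m inch'
$M '[[[0,0.1,2.5,0,0,0,1],[0,0,3,0,0,0,1],[0,0,3,0,0,0,1],[0,0,1.5,0,0,0,1],[0,0,0.5,0,0,0,1]]]'
$M '[[[0,0,0,0,0,0,1],[1,0,0,0,0,0,1],[0.7,0,0,0,0,0,1],[0.5,0,0,0,0,0,1],[0,0,0,0,0,0,1]]]'
$M '[[[0.5,0,0,0,0,0,1],[0.5,0,0,0,0,0,1],[0.5,0,0,0,0,0,1],[0,0,0,0,0,0,1],[0,0,0,0,0,0,1]]]'
$M '[[[0.5,0,0,0,0,0,1],[0.5,0,0,0,0,0,1],[0.5,0,0,0,0,0,1],[0,0,0,0,0,0,1],[0,0,0,0,0,0,1]]]'
```

```text
t: 14.25
tool_pos: [0.3869, -0.3494, 0.1112]
orientation: [-3.139, -0.044, 0.003]
force: [-0.3, 0.1, -0.3]
opening: 0.0005
t: 14.75
tool_pos: [0.4103, -0.351, 0.1139]
orientation: [3.14, 0.044, 0.001]
force: [-2.6, -3.2, 0.8]
opening: 0.0004
t: 15.25
tool_pos: [0.4244, -0.35, 0.1128]
orientation: [3.141, 0.043, -0.0]
force: [-3.6, -1.5, 0.1]
opening: 0.0006
t: 15.75
tool_pos: [0.4394, -0.3495, 0.1129]
orientation: [-3.141, -0.043, 0.0]
force: [-4.9, -1.0, 2.6]
opening: 0.0004
```

```bash
M='python3 -m inch'
$M '[[[0.3,0,0,0,0,0,1],[0.3,0,0,0,0,0,1],[0,0,0,0,0,0,1],[0,0,0,0,0,0,1],[0,0,0,0,0,0,1]]]'
python3 - <<'E'
from h import *
from plant import robot
s=robot.read_state();c=robot.read_camera("wrist");w=wcam(c,s);sd=robot.read_camera("side")
print(s["t"],s["tool_pos"],s["force"])
for th in(.35,.45,.55):
  print(th,proj(w,place((.4637,-.2147,.0273),[(85*np.sin(th-.45),-135,50+85*np.cos(th-.45))])))
im=w["image"];h=cv2.cvtColor(im,cv2.COLOR_BGR2HSV);m=(((h[...,0]<6)|(h[...,0]>174))&(h[...,1]>180)&(h[...,2]>50)).astype(np.uint8)
n,_,st,ce=cv2.connectedComponentsWithStats(m);print([(ce[i].round(1).tolist(),int(st[i][4])) for i in range(1,n) if st[i][4]>200])
A=cv2.resize(im[0:320],(640,320));B=cv2.resize(sd["image"][150:285,275:435],None,fx=2,fy=2,interpolation=cv2.INTER_CUBIC)
o=np.zeros((600,640,3),np.uint8);o[:320]=A;o[325:325+270,:320]=B;cv2.imwrite("pics/w6.png",o)
E
```

```text
t: 16.25
tool_pos: [0.4453, -0.3494, 0.113]
orientation: [-3.141, -0.043, 0.0]
force: [-3.5, -1.8, 4.0]
opening: 0.0003
16.25 [ 0.44528203 -0.34935665  0.1129916 ] [-3.54816383 -1.7593998   4.00049417]
0.35 [[313.27744466 272.1975987 ]]
0.45 [[313.27760049 253.95369044]]
0.55 [[313.27990369 234.60806747]]
[([82.0, 115.5], 821), ([493.8, 114.5], 3772), ([317.1, 253.2], 2416)]
```

View pics/w6.png

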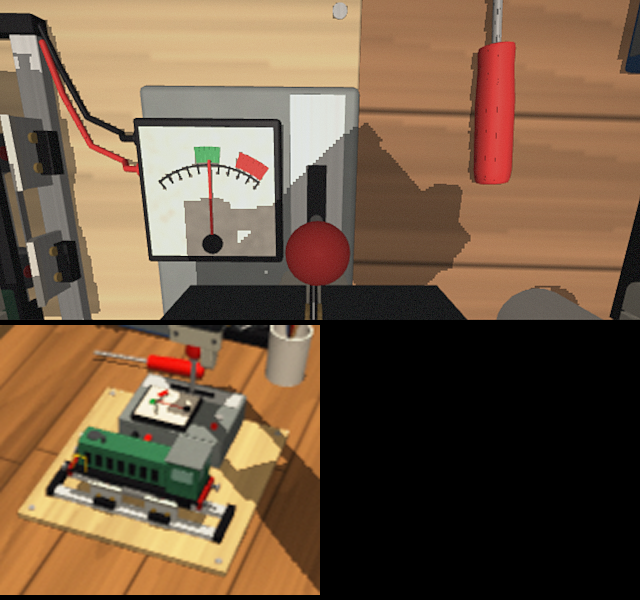

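```bash
M='python3 -m inch'
$M '[[[0,0,0,0,0,0,1],[0,0,0,0,0,0,1],[0,0,0,0,0,0,1],[0,0,0,0,0,0,1],[0,0,0,0,0,0,1]]]'
$M '[[[0,0,0,0,0,0,1],[0,0,0,0,0,0,1],[0,0,0,0,0,0,1],[0,0,0,0,0,0,1],[0,0,0,0,0,0,1]]]'
python3 -c "
from plant import robot
print(robot.read_state()['dq'].round(3)); print(robot.close_job())"
```

```text
t: 16.85
tool_pos: [0.4453, -0.3494, 0.113]
orientation: [-3.141, -0.043, 0.0]
force: [-3.9, -0.3, 2.3]
opening: 0.0009
t: 17.35
tool_pos: [0.4454, -0.3494, 0.113]
orientation: [-3.141, -0.043, 0.0]
force: [-4.1, -0.1, 2.7]
opening: 0.0004
[ 0.001 -0.002  0.001 -0.002  0.    -0.001]
the job is handed in; nothing more can be done
None
```

I put the green locomotive on the rolling road, let it go, and pushed the throttle knob to half travel with the closed fingers. I handed the job in at about 17.4 s, still holding the lever; the interface gives no verdict.

- **Locomotive:** While lowering, it settled about 3 mm further along x than I had measured, and the sideways force dropped to about 0.5 N at full depth. After release, the side and wrist views showed it level between the guide cheeks. I did not measure its final pose on the seat directly, only through this contact and the pictures.
- **Throttle:** The needle stood in the green band. The knob appeared within 1 px along its travel of where it should be at 0.45 rad. The push held steady at about 4 N with the arm at rest.
- **Disagreements:** The first stand position was about 2–3 mm off in x compared with where the locomotive seated. The wrist camera showed about 1 mm of sideways bias.
- **Bystanders:** I touched nothing else, as far as I can tell. The blue locomotive and the bottles were last seen in place when I lifted the green one. The pot and screwdriver looked undisturbed in the last pictures.

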